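# Re-index the camera slide with its spring pin

## Task

Move the clamped camera along its slide to the end where the round-headed lamp stands, and lock it there. Pull up the spring pin by its T-handle, turn it into its rest notch so that it stays up by itself when you let go, then slide the camera by its upright knob all the way to the lamp's end, and turn the T-handle back so that the pin drops fully home. Leave the jar, the screwdriver and the loose lens where they are.

Things in the scene. Friction and masses are not known exactly. Their poses are not given: they have to be found in the camera images.
- slide_base: Grey base plate of the camera slide, 250 (x) by 340 (y) by 12 mm, fixed on the table; origin at the centre of its underside. Its y axis runs along the rails; the camera travels along it. An aluminium bracket at the middle of its -x side carries the spring pin (pin axis upright, at x = -62 mm, y = 0 in this frame; bracket top 66 mm up, collar top 89 mm up).
- pin_handle (a point): Centre of the steel T-handle's bar on top of the spring pin: bar 64 mm long (point's x axis), 14 mm wide (y), 22 mm tall; its centre is 123 mm above the table when the pin is home and about 140 mm when it rests in the notch. Bar stands free 23 mm above the collar when home. When the pin is home the bar points along the slide base's x axis (across the rails).
- pin_pull (a joint): Height of the spring pin above home, m: 0 = home (nose in a hole of the camera carriage's index strip, carriage locked), 0.026 = upper stop. A spring pulls it down with about 5 N at home and 10 N at the upper stop. A cross pin on its stem sits in a slot of the collar, so it cannot turn until lifted about 17 mm; lift at least 21 mm to turn over the ridge into the rest notch; resting in the notch it reads about 0.017.
- pin_turn (a joint): Turn of the T-handle, rad, counter-clockwise from above: 0 = home, in line with the slot; 1.2 = rest notch (3 mm deep, between two small ridges; it centres itself within about 0.2 rad when lowered); stop at 1.35. It drops home only within about 0.06 rad of 0; 0 is also a stop.
- carriage (a joint): Position of the camera carriage along the slide base's y axis, m: 0 = middle hole (start), stops at +0.07 and -0.07; the index strip's end holes lie under the pin exactly at these stops, with about 2 mm of play. Sliding friction about 2 N.
- carriage_knob (a point): Centre of the wooden cylindrical knob, 30 mm in diameter and 40 mm tall, on an upright steel post on the far (+x) side of the carriage: push or pull the camera by it. 122 mm above the table (top at 142 mm); in the slide base's frame at x = +105 mm, y = carriage position. The camera beside it is lower than 98 mm.
- lamp_head (a point): Centre of the head of the small white lamp, 80 mm round head on a stem with an 84 mm round foot, 122 mm tall, fixed just beyond one end of the rails (about 235 mm from the slide base's middle along its y axis, on the + or the - side). The brush jar stands at the other end.
- jar_mid (a point): Middle of the glass jar with brushes (68 mm in diameter, jar 85 mm, brushes up to 155 mm tall) beyond the other end of the rails, loose. Site is 43 mm up. Leave alone.
- screwdriver_grip (a point): Screwdriver lying on the mat, 170 mm long; point on its handle. Leave alone.
- lens_mid (a point): Centre of a loose black lens standing upright, 66 mm in diameter, 50 mm tall. Leave alone.
Mind the look-alikes: they are no part of the job. What is shaped like the part that bears lamp_head but blue is not meant.

How it is judged:
By the outcome, as a careful person would: the job done as asked, in the order asked, and still so for the second after the job is handed in, with the robot touching nothing.
It also fails if it takes over 64 s, if anything falls off the work surface, if the arm or the gripper's body presses on something with over 40 N, if the wrist force passes 120 N, or if a joint passes its speed limit or range.

## Robot

A 7-joint arm with a two-finger parallel gripper is mounted at the origin on the work surface. World frame = base frame: x ahead of the robot, y to its left, z up, the work surface at z = 0. Lengths are in m, angles in rad, forces in N, time in s.
With the tool pointing down it reaches from about 0.35 to 0.9 m from the base axis. Payload 8.1 kg.
Tool frame: the origin (TCP) lies on the centre line of the jaws, within the pads' length; the fingertips stand arm.tips_ahead ahead of it and the grasp point (between the pads) lies 8 mm behind it (arm.tips_ahead is the distance from the TCP to the fingertips, in m); z points along the fingers, y is the direction in which the jaws open and shut (so a half turn about z gives the same grasp; the last joint's range is limited). The gripper opens to 92 mm and grips with 3 to 60 N. Pads are 19 mm wide; open, the fingers measure 130 mm over their backs; the gripper's body (75 mm by 190 mm) begins 47 mm behind the grasp point.
Start: joints at [1.106, 0.434, 0.025, 1.573, -0.012, 1.134, -0.075], TCP at [0.221, -0.585, 0.238] pointing down, gripper open.
Joint ranges: [-2.62, 2.62], [-0.44, 2.09], [-1.27, 1.32], [0.08, 2.57], [-1.32, 4.46], [0.12, 2], [-2.74, 2.74]. Speed limits (rad/s): [2.22, 2.22, 3.01, 3.01, 3.14, 3.14, 3.14].

## Interface

Orientations are given as a rotation vector (axis times angle).
In Python, from cell import arm gives the robot as it stands. The module is installed in compiled form; this text tells all that it offers.
- The arm moves only by the tool jog_arm, never from a script. Its argument "moves" is a list of rows, each an object with "twist": the turn, a rotation vector about the tool's x, y, z in units of 10 degrees (1.0 is 10 degrees), a list of three; "xyz": the shift along the tool's x, y, z in units of 60 mm (1.0 is 60 mm), a list of three; "grip": the closure, from -1 (fully open) to 1 (shut). A call has 1 to 5 rows; each row is the pose to reach, as a shift and turn from the pose commanded when the call began, along the tool's axes at that moment; what a row does not reach only later rows make up. A row lasts 1/8 s, in which the tool goes at most 62.5 mm and 10.7 degrees, less where a joint would pass 70% of its speed; a pose out of reach is approached as far as the arm can. A call with a gripper value outside its range is refused whole. The fingers move at their own pace and stop on an object; "force" is the grip in N (left out, the last holds). Time passes only in rows, so rows that repeat a pose let the fingers close. It gives the time, the measured TCP pose, the force and the opening at its end, in the units of the state.
- arm.observe(): the state, without advancing time (a new reading comes with each control period).
- arm.get_image(name): name is "scene" or "top" or "wrist"; returns the picture (420x560x3 uint8, blue, green, red); there is no depth.
- arm.camera_params(name): a dict with "mtx" (3x3 intrinsics, pixels), "T" (4x4, takes a point from camera to world coordinates); the wrist camera has in their place "T_tool_cam" (4x4, takes a point from camera to tool coordinates, whose origin is the TCP and whose axes are the flange's). Camera axes: x right, y down, z forward; pixel columns grow to the right and rows downward; lengths in m; the calibration is good to about 2 mm. A picture is of the moment at which its call begins: read the wrist's pose just before it. camera_params takes no time and is no camera call.
- arm.sign_off(): hands the job in, once; it reports no verdict.
The state is a dict: "clock": time; "joints": joint angles; "dq": joint speeds; "joint_efforts": joint torques, N m; "position": TCP position; "ee_rot": TCP orientation; "force": force on the tool from outside, world axes, zero at the start; "ft_torque": the same for the moment, N m; "width": opening from 0.0 (shut) to 1.0 (fully open).
Only numpy, scipy, OpenCV 4.12 (cv2) and the standard library are available. Lean on these libraries where they do the work, as an engineer would, in place of code of your own. Each camera call takes 0.05 s, during which the arm holds its last target. There are 200 camera calls.

## Working session

There is one attempt and no reset: what is moved stays moved. The work goes in short steps, Python scripts to look and compute and a tool call to move; the robot and the scene stay as the last step left them, time stands still between calls to the robot, and variables do not carry over. Pictures are saved under pics/ and viewed, about 8 in all and at most 12, crops included, and the job is handed in when it is done.

Besides the shell and the picture viewer there is one more tool, called after "Emit:" as name(argument=value, ...) on one line, values as JSON. jog_arm: Moves the arm, as the interface text tells. Its arguments: {"type":"object","properties":{"moves":{"type":"array","items":{"type":"object","properties":{"twist":{"type":"array","items":{"type":"number"}},"xyz":{"type":"array","items":{"type":"number"}},"grip":{"type":"number"}}}},"force":{"type":"number"}},"required":["moves"]}

```bash
mkdir -p pics
python3 - <<'E'
from cell import arm
import cv2,numpy as np
s=arm.observe();print(s,arm.tips_ahead)
for n in("scene","top"):
    cv2.imwrite(f"pics/{n}0.png",arm.get_image(n));p=arm.camera_params(n);print(n,p["mtx"],np.round(p["T"],4))
print(arm.camera_params("wrist"))
E
```

```text
{'clock': 0.0, 'joints': array([ 1.10641032,  0.43521279,  0.02497326,  1.57408995, -0.01161854,
        1.13399056, -0.07508692]), 'dq': array([-0.0010133 ,  0.0002821 , -0.00081877,  0.00182924, -0.0015185 ,
       -0.00049298,  0.00012175]), 'joint_efforts': array([ 1.78218143e-04, -6.67835069e+01,  9.85025950e-01, -3.14449954e+01,
       -6.04550494e-02,  4.29715379e-02,  1.74291104e-04]), 'position': array([ 0.22099633, -0.58410143,  0.23695405]), 'ee_rot': array([-3.08887262e+00, -5.64827498e-01,  6.30340920e-04]), 'force': array([ 0.42755155, -0.34057013, -0.62690211]), 'ft_torque': array([-0.02890092,  0.06006577, -0.00275933]), 'width': 1.0004884139054062} 0.011
scene [[536.24286666   0.         278.18966782]
 [  0.         536.24286666 204.63042388]
 [  0.           0.           1.        ]] [[-0.5627  0.4809 -0.6724  1.3149]
 [ 0.8265  0.3433 -0.4461  0.56  ]
 [ 0.0163 -0.8068 -0.5906  0.7856]
 [ 0.      0.      0.      1.    ]]
top [[432.75741504   0.         278.65775673]
 [  0.         432.75741504 213.06521335]
 [  0.           0.           1.        ]] [[-0.0145 -0.9879  0.1544  0.3604]
 [-0.9998  0.0159  0.008   0.0262]
 [-0.0103 -0.1543 -0.988   1.0705]
 [ 0.      0.      0.      1.    ]]
{'mtx': array([[330.56815398,   0.        , 275.25659525],
       [  0.        , 330.56815398, 208.40435638],
       [  0.        ,   0.        ,   1.        ]]), 'T_tool_cam': array([[ 1.04553499e-04, -9.67834282e-01, -2.51588535e-01,
         6.82458066e-02],
       [ 9.99999677e-01,  3.01656703e-04, -7.44867939e-04,
         1.26944459e-03],
       [ 7.96802096e-04, -2.51588375e-01,  9.67834001e-01,
        -1.45942222e-01],
       [ 0.00000000e+00,  0.00000000e+00,  0.00000000e+00,
         1.00000000e+00]])}
```

View pics/scene0.png

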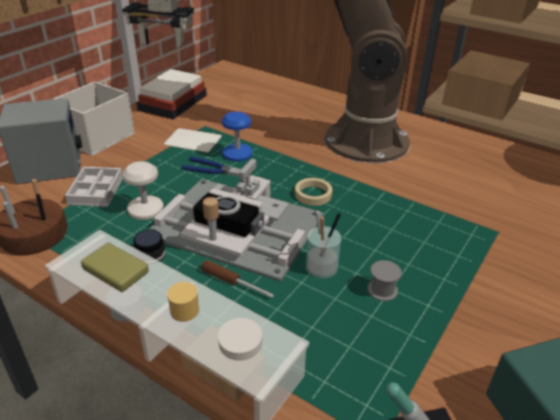

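View pics/top0.png

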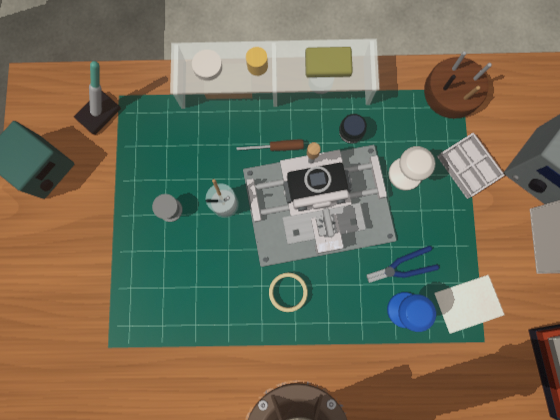

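The scene view shows the white lamp at (141,180), the blue look-alike at (237,130), the knob at (211,208), the T-handle at about (245,170) and the jar at (322,250). In the top view the white lamp is at (416,163), the blue one at (412,312), the knob at (314,149), the pin at (326,222) and the jar at (221,200). I take the white lamp, on the right (world -y) side of the slide. Next is a close crop to confirm it.

Run:
```python
import cv2,numpy as np
a=cv2.imread("pics/top0.png")[130:270,235:445]; b=cv2.imread("pics/scene0.png")[145:285,120:330]
r=lambda i:cv2.resize(i,(800,533),interpolation=cv2.INTER_CUBIC)
cv2.imwrite("pics/topc.png",r(a));cv2.imwrite("pics/scenec.png",r(b))
```

```text
(no output)
```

View pics/topc.png

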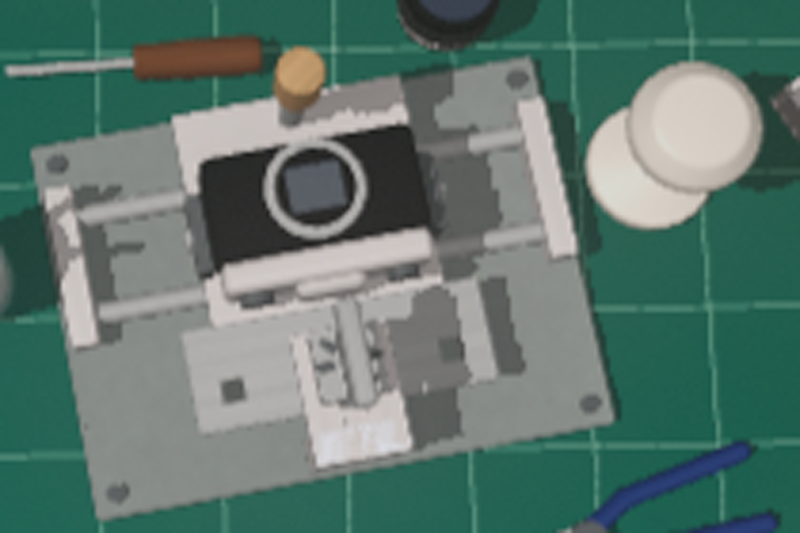

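View pics/scenec.png

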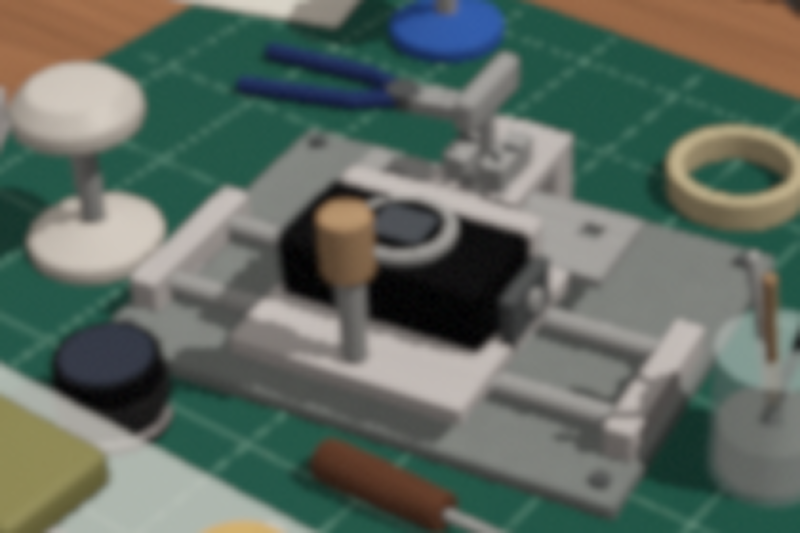

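The crop confirms the white round lamp at topc (695,127), by the -y end of the rails, with the jar at the other end. The bar centre is at topc (354,346) and scenec (490,88). The knob top is at topc (302,70) and scenec (346,214).

```bash
cat > h.py <<'E'
import numpy as np
from cell import arm
from scipy.spatial.transform import Rotation as R
def ray(n,px,T=None):
    p=arm.camera_params(n);T=p["T"] if T is None else T
    d=T[:3,:3]@np.linalg.solve(p["mtx"],[*px,1]);return T[:3,3],d/np.linalg.norm(d)
def plane(n,px,z):
    o,d=ray(n,px);return o+d*(z-o[2])/d[2]
def tri(*rs):
    A=sum(np.eye(3)-np.outer(d,d) for o,d in rs);b=sum((np.eye(3)-np.outer(d,d))@o for o,d in rs)
    x=np.linalg.solve(A,b);return x,[round(np.linalg.norm(np.cross(x-o,d))*1e3,1) for o,d in rs]
E
python3 - <<'E'
from h import *
t=lambda u,v:(235+u/3.81,130+v/3.81)
s=lambda u,v:(120+u/3.81,145+v/3.81)
c=np.array([plane("top",t(*p),.012) for p in[(33,150),(535,58),(615,420),(100,517)]])
print(c.round(4));m=c.mean(0)
y=(c[0]-c[1]+c[3]-c[2])[:2];print("len",np.linalg.norm(c[0]-c[1]),np.linalg.norm(c[1]-c[2]));th=np.arctan2(-y[0],y[1])
print("centre",m,"yaw",th)
X=np.array([np.cos(th),np.sin(th)]);Y=np.array([-X[1],X[0]])
print("pin from base",m[:2]-.062*X,"knob",m[:2]+.105*X)
print("bar",tri(ray("top",t(354,346)),ray("scene",s(490,86))))
print("barplane",plane("top",t(354,346),.134),plane("scene",s(488,80),.134))
print("knobtop",tri(ray("top",t(302,70)),ray("scene",s(346,214))))
print("lamp",tri(ray("top",t(695,127)),ray("scene",s(80,95))))
q=arm.observe();print(R.from_rotvec(q["ee_rot"]).as_matrix().round(3))
E
```

```text
[[ 0.6386  0.1212  0.012 ]
 [ 0.6957 -0.2127  0.012 ]
 [ 0.454  -0.2522  0.012 ]
 [ 0.3971  0.0789  0.012 ]]
len 0.33881378926471717 0.2449309882311565
centre [ 0.54632725 -0.06618628  0.012     ] yaw 0.16981518021995082
pin from base [ 0.48521906 -0.07666429] knob [ 0.64981693 -0.04844126]
bar (array([ 0.48806179, -0.07308378,  0.12877017]), [np.float64(1.1), np.float64(1.1)])
barplane [ 0.48792655 -0.07344824  0.134     ] [ 0.48963697 -0.07197074  0.134     ]
knobtop (array([ 0.6501236 , -0.0473857 ,  0.13991279]), [np.float64(0.4), np.float64(0.4)])
lamp (array([ 0.61989848, -0.28375995,  0.1118514 ]), [np.float64(0.4), np.float64(0.4)])
[[ 0.935  0.354 -0.001]
 [ 0.354 -0.935  0.001]
 [-0.    -0.001 -1.   ]]
```

Everything agrees: the pin is at about (0.487,-0.074), the knob at (0.650,-0.048), the yaw is 0.17, the heights fit, and the lamp is on the -y side. Moving over the pin.

Emit:
jog_arm(moves=[{"xyz": [0.72, -0.64, 0], "twist": [0, 0, 0.2], "grip": -1}, {"xyz": [1.44, -1.28, 0], "twist": [0, 0, 0.4], "grip": -1}, {"xyz": [2.15, -1.9, 0], "twist": [0, 0, 0.6], "grip": -1}, {"xyz": [2.86, -2.54, 0], "twist": [0, 0, 0.8], "grip": -1}, {"xyz": [3.57, -3.18, 0], "twist": [0, 0, 1.1], "grip": -1}])

```text
clock: 0.72
position: [0.3545, -0.3285, 0.2376]
ee_rot: [-3.13, -0.264, 0.0]
force: [1.4, -0.2, -0.2]
width: 1.0
```

```bash
cat >> h.py <<'E'
def go(target,yaw=None):
    "shift (units of 60 mm, tool axes) and tool-z twist (10 deg) to reach a world target, tool x at yaw"
    s=arm.observe();M=R.from_rotvec(s["ee_rot"]).as_matrix()
    y=np.arctan2(M[1,0],M[0,0])
    print("pos",s["position"].round(4),"yaw",y.round(3),"z axis",M[:,2].round(3),"shift",(M.T@(np.array(target)-s["position"])/.06).round(2),"twist",None if yaw is None else np.degrees(y-yaw).round(2)/10, "F",s["force"].round(1),"w",round(s["width"],3),"t",s["clock"])
E
python3 -c "
from h import *
go([.487,-.074,.22],.17)"
```

```text
pos [ 0.3545 -0.3285  0.2376] yaw 0.168 z axis [-0.  0. -1.] shift [ 2.89 -3.81  0.29] twist -0.01 F [ 1.4 -0.2 -0.2] w 1.0 t 0.725
```

Emit:
jog_arm(moves=[{"xyz": [0.6, -0.76, 0.06]}, {"xyz": [1.2, -1.52, 0.12]}, {"xyz": [1.75, -2.3, 0.18]}, {"xyz": [2.3, -3.05, 0.24]}, {"xyz": [2.89, -3.81, 0.29]}])

```text
invalid input at $.moves[0]: expected keys twist, xyz, grip
```

Run:
```python
from h import *
import cv2
go([.487,-.074,.22],.17)
cv2.imwrite("pics/w1.png",arm.get_image("wrist"))
```

```text
pos [ 0.3545 -0.3285  0.2376] yaw 0.168 z axis [-0.  0. -1.] shift [ 2.89 -3.81  0.29] twist -0.01 F [ 1.4 -0.2 -0.2] w 1.0 t 0.725
```

View pics/w1.png

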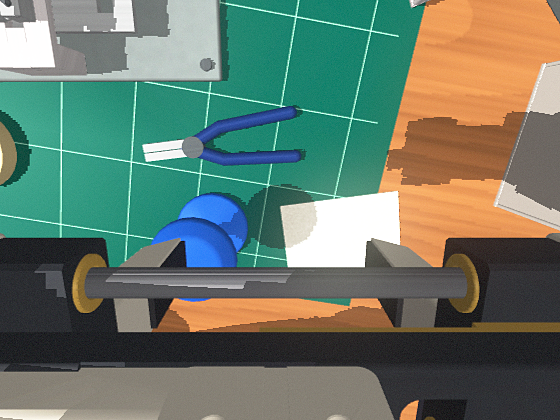

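The call was refused because every row needs all its keys. The wrist view is still over the blue lamp at (215,240). Repeating the move with full rows.

Emit:
jog_arm(moves=[{"xyz": [0.6, -0.76, 0.06], "twist": [0, 0, 0], "grip": -1}, {"xyz": [1.2, -1.52, 0.12], "twist": [0, 0, 0], "grip": -1}, {"xyz": [1.75, -2.3, 0.18], "twist": [0, 0, 0], "grip": -1}, {"xyz": [2.3, -3.05, 0.24], "twist": [0, 0, 0], "grip": -1}, {"xyz": [2.89, -3.81, 0.29], "twist": [0, 0, 0], "grip": -1}])

```text
clock: 1.4
position: [0.4866, -0.0744, 0.2201]
ee_rot: [3.13, 0.266, -0.001]
force: [0.2, -0.7, 0.8]
width: 1.001
```

Run:
```python
from h import *
import cv2
go([.487,-.074,.22],.17)
cv2.imwrite("pics/w2.png",arm.get_image("wrist"))
```

```text
pos [ 0.4866 -0.0744  0.2201] yaw 0.169 z axis [-0. -0. -1.] shift [ 0.01 -0.01  0.  ] twist -0.004 F [ 0.2 -0.7  0.8] w 1.001 t 1.4
```

View pics/w2.png

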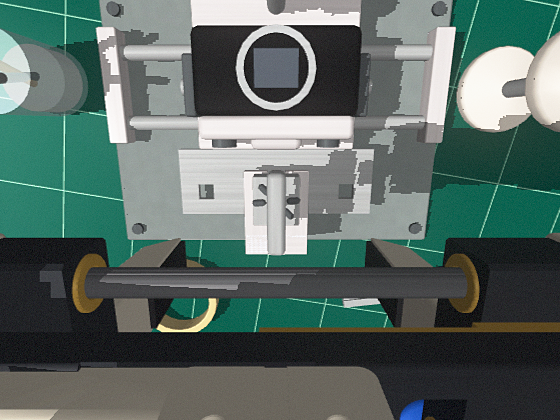

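The wrist view shows the bar upright in the picture at columns 267–285 and rows 171–255. It is aligned with the tool and nearly centred. The lamp is at right and the jar at left.

Run:
```python
from h import *
s=arm.observe();T=np.eye(4);T[:3,:3]=R.from_rotvec(s["ee_rot"]).as_matrix();T[:3,3]=s["position"]
W=T@arm.camera_params("wrist")["T_tool_cam"]
for p in[(276,172),(276,252),(276,212)]:
    o,d=ray("wrist",p,W);print((o+d*(.134-o[2])/d[2]).round(4))
t=lambda u,v:(235+u/3.81,130+v/3.81)
print(tri(ray("wrist",(276,209),W),ray("top",t(354,346))))
go([.488,-.074,.115])
```

```text
[ 0.5245 -0.0608  0.134 ]
[ 0.4651 -0.0715  0.134 ]
[ 0.4957 -0.066   0.134 ]
(array([ 0.49156564, -0.07112545,  0.1122953 ]), [np.float64(4.7), np.float64(4.7)])
pos [ 0.49   -0.0659  0.2201] yaw 0.178 z axis [ 0.002  0.004 -1.   ] shift [-0.06  0.13  1.75] twist None F [4.2 7.  0.5] w 1.003 t 1.45
```

Run:
```python
from h import *
T=np.eye(4);c,s=np.cos(.169),np.sin(.169);T[:3,:3]=[[c,s,0],[s,-c,0],[0,0,-1]];T[:3,3]=[.4866,-.0744,.2201]
W=T@arm.camera_params("wrist")["T_tool_cam"]
for p in[(276,172),(276,252),(276,209)]:
    o,d=ray("wrist",p,W);print((o+d*(.134-o[2])/d[2]).round(4))
t=lambda u,v:(235+u/3.81,130+v/3.81)
print(tri(ray("wrist",(276,209),W),ray("top",t(354,346))))
```

```text
[ 0.521 -0.07   0.134]
[ 0.4615 -0.0802  0.134 ]
[ 0.4944 -0.0745  0.134 ]
(array([ 0.49015855, -0.07524563,  0.1175587 ]), [np.float64(0.0), np.float64(0.0)])
```

Emit:
jog_arm(moves=[{"xyz": [0, 0, 0], "twist": [0, 0, 0], "grip": -1}, {"xyz": [0, 0, 0], "twist": [0, 0, 0], "grip": -0.6}, {"xyz": [0, 0, 0], "twist": [0, 0, 0], "grip": -0.6}], force=30)

```text
clock: 1.82
position: [0.4858, -0.0772, 0.2203]
ee_rot: [3.13, 0.262, -0.001]
force: [1.3, -0.5, 0.2]
width: 0.837
```

```bash
python3 -c "
from h import *
go([.488,-.0735,.115],.17)"
```

```text
pos [ 0.4858 -0.0772  0.2203] yaw 0.167 z axis [-0.    -0.001 -1.   ] shift [ 0.05 -0.06  1.75] twist -0.015 F [ 1.3 -0.5  0.2] w 0.837 t 1.825
```

Emit:
jog_arm(moves=[{"xyz": [0.02, 0, 0.6], "twist": [0, 0, 0], "grip": -0.3}, {"xyz": [0.02, 0, 1.15], "twist": [0, 0, 0], "grip": -0.3}, {"xyz": [0.02, 0, 1.5], "twist": [0, 0, 0], "grip": -0.3}, {"xyz": [0.02, 0, 1.72], "twist": [0, 0, 0], "grip": -0.3}, {"xyz": [0.02, 0, 1.75], "twist": [0, 0, 0], "grip": -0.3}])

```text
clock: 2.45
position: [0.4871, -0.0761, 0.1149]
ee_rot: [3.13, 0.265, -0.002]
force: [0.5, -0.1, 1.1]
width: 0.651
```

Emit:
jog_arm(moves=[{"xyz": [0, 0, 0], "twist": [0, 0, 0], "grip": 1}, {"xyz": [0, 0, 0], "twist": [0, 0, 0], "grip": 1}, {"xyz": [0, 0, 0], "twist": [0, 0, 0], "grip": 1}, {"xyz": [0, 0, 0], "twist": [0, 0, 0], "grip": 1}, {"xyz": [0, 0, 0], "twist": [0, 0, 0], "grip": 1}], force=30)

```text
clock: 3.08
position: [0.4875, -0.0754, 0.1154]
ee_rot: [3.13, 0.266, 0.0]
force: [-0.3, 2.8, 2.0]
width: 0.153
```

```bash
python3 -c "
from h import *
go([.488,-.0745,.115],.17)"
```

```text
pos [ 0.4875 -0.0754  0.1154] yaw 0.17 z axis [ 0. -0. -1.] shift [ 0.01 -0.01  0.01] twist -0.001 F [-0.3  2.8  2. ] w 0.153 t 3.075
```

The grip is on the 14 mm bar. Lifting 24 mm.

Emit:
jog_arm(moves=[{"xyz": [0, 0, -0.1], "twist": [0, 0, 0], "grip": 1}, {"xyz": [0, 0, -0.2], "twist": [0, 0, 0], "grip": 1}, {"xyz": [0, 0, -0.3], "twist": [0, 0, 0], "grip": 1}, {"xyz": [0, 0, -0.4], "twist": [0, 0, 0], "grip": 1}, {"xyz": [0, 0, -0.4], "twist": [0, 0, 0], "grip": 1}], force=40)

```text
clock: 3.7
position: [0.4873, -0.0752, 0.1395]
ee_rot: [-3.13, -0.266, 0.0]
force: [1.0, 3.5, -10.0]
width: 0.148
```

Emit:
jog_arm(moves=[{"xyz": [0, 0, 0], "twist": [0, 0, -0.8], "grip": 1}, {"xyz": [0, 0, 0], "twist": [0, 0, -1.6], "grip": 1}, {"xyz": [0, 0, 0], "twist": [0, 0, -2.4], "grip": 1}, {"xyz": [0, 0, 0], "twist": [0, 0, -3.2], "grip": 1}, {"xyz": [0, 0, 0], "twist": [0, 0, -3.4], "grip": 1}])

```text
clock: 4.32
position: [0.4874, -0.0753, 0.1391]
ee_rot: [-2.915, -1.171, 0.0]
force: [2.4, 3.8, -10.7]
width: 0.151
```

```bash
python3 -c "
from h import *
go([.488,-.0745,.139],1.37);print(arm.observe()['ft_torque'],arm.observe()['joints'])"
```

```text
pos [ 0.4874 -0.0753  0.1391] yaw 0.764 z axis [-0.  0. -1.] shift [ 0.02 -0.    0.  ] twist -3.472 F [  2.4   3.8 -10.7] w 0.151 t 4.325
[ 0.8811101  -0.54638544  0.0196002 ] [ 0.34181355  0.36889306 -0.37759388  1.98406788  0.18197981  0.82111492
 -0.94412861]
```

Forces stay small. Turning the rest of the way to 1.2 rad.

Emit:
jog_arm(moves=[{"xyz": [0, 0, 0], "twist": [0, 0, -0.8], "grip": 1}, {"xyz": [0, 0, 0], "twist": [0, 0, -1.6], "grip": 1}, {"xyz": [0, 0, 0], "twist": [0, 0, -2.4], "grip": 1}, {"xyz": [0, 0, 0], "twist": [0, 0, -3.2], "grip": 1}, {"xyz": [0, 0, 0], "twist": [0, 0, -3.47], "grip": 1}])

```text
clock: 4.95
position: [0.4875, -0.0753, 0.1391]
ee_rot: [-2.433, -1.987, -0.0]
force: [1.8, 4.2, -10.1]
width: 0.15
```

Emit:
jog_arm(moves=[{"xyz": [0, 0, 0], "twist": [0, 0, 0], "grip": 1}, {"xyz": [0, 0, 0.05], "twist": [0, 0, 0], "grip": 1}, {"xyz": [0, 0, 0.1], "twist": [0, 0, 0], "grip": 1}, {"xyz": [0, 0, 0.12], "twist": [0, 0, 0], "grip": 1}, {"xyz": [0, 0, 0.12], "twist": [0, 0, 0], "grip": 1}])

```text
clock: 5.58
position: [0.4876, -0.0754, 0.1324]
ee_rot: [2.434, 1.986, 0.0]
force: [-0.9, 4.3, -1.6]
width: 0.147
```

```bash
python3 -c "
from h import *
go([.488,-.0745,.132],1.37)"
```

```text
pos [ 0.4876 -0.0754  0.1324] yaw 1.369 z axis [ 0. -0. -1.] shift [0.02 0.   0.01] twist -0.008 F [-0.9  4.3 -1.6] w 0.147 t 5.575
```

The vertical load fell from 10 N to 1.6 N at 17 mm lift, so the pin is seated in the notch. Letting go and rising.

Emit:
jog_arm(moves=[{"xyz": [0, 0, 0], "twist": [0, 0, 0], "grip": 0.3}, {"xyz": [0, 0, 0], "twist": [0, 0, 0], "grip": -0.1}, {"xyz": [0, 0, 0], "twist": [0, 0, 0], "grip": -0.1}, {"xyz": [0, 0, 0], "twist": [0, 0, 0], "grip": -0.1}, {"xyz": [0, 0, -0.2], "twist": [0, 0, 0], "grip": -0.1}])

```text
clock: 6.2
position: [0.4869, -0.0756, 0.144]
ee_rot: [-2.433, -1.985, 0.002]
force: [-0.2, 0.2, -0.3]
width: 0.544
```

Emit:
jog_arm(moves=[{"xyz": [0, 0, -0.5], "twist": [0, 0, 0], "grip": -0.1}, {"xyz": [0, 0, -0.9], "twist": [0, 0, 0], "grip": -0.1}, {"xyz": [0, 0, -1.2], "twist": [0, 0, 0], "grip": -0.1}, {"xyz": [0, 0, -1.3], "twist": [0, 0, 0], "grip": -0.1}, {"xyz": [0, 0, -1.3], "twist": [0, 0, 0], "grip": -0.1}])

```text
clock: 6.82
position: [0.4876, -0.0755, 0.2224]
ee_rot: [2.434, 1.986, 0.0]
force: [0.8, 0.2, 0.1]
width: 0.551
```

Run:
```python
from h import *
import cv2
go([.650,-.048,.22],1.37)
a=arm.get_image("wrist");b=arm.get_image("scene")[130:270,170:380]
cv2.imwrite("pics/w3.png",np.vstack([cv2.resize(a[:300],(560,300)),cv2.resize(b,(450,300))[:,:450] if 0 else cv2.resize(b,(560,300))]))
```

```text
pos [ 0.4876 -0.0755  0.2224] yaw 1.369 z axis [ 0.001 -0.    -1.   ] shift [0.99 2.56 0.04] twist -0.007000000000000001 F [0.8 0.2 0.1] w 0.551 t 6.825
```

View pics/w3.png

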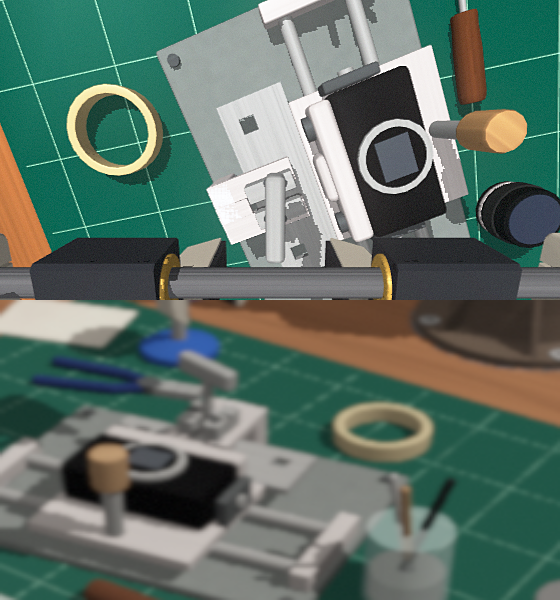

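The bar stays turned and up with the gripper away: it is in line with the tool at wrist (275,215). The knob is at (490,130). Moving over the knob.

Emit:
jog_arm(moves=[{"xyz": [0.25, 0.65, 0], "twist": [0, 0, 0], "grip": -0.5}, {"xyz": [0.5, 1.3, 0], "twist": [0, 0, 0], "grip": -0.5}, {"xyz": [0.8, 2.05, 0], "twist": [0, 0, 0], "grip": -0.5}, {"xyz": [0.99, 2.5, 0], "twist": [0, 0, 0], "grip": -0.5}, {"xyz": [1.0, 2.56, 0], "twist": [0, 0, 0], "grip": -0.5}])

```text
clock: 7.55
position: [0.6509, -0.0465, 0.2204]
ee_rot: [-2.431, -1.986, 0.001]
force: [0.2, 0.4, 0.4]
width: 0.753
```

Emit:
jog_arm(moves=[{"xyz": [0, 0, 0.3], "twist": [0, 0, 0], "grip": -0.5}, {"xyz": [0, 0, 0.8], "twist": [0, 0, 0], "grip": -0.5}, {"xyz": [0, 0, 1.3], "twist": [0, 0, 0], "grip": -0.5}, {"xyz": [0, 0, 1.65], "twist": [0, 0, 0], "grip": -0.5}, {"xyz": [0, 0, 1.72], "twist": [0, 0, 0], "grip": -0.5}], force=20)

```text
clock: 8.18
position: [0.6475, -0.0483, 0.1165]
ee_rot: [-2.432, -1.984, 0.006]
force: [-0.8, 0.1, -0.2]
width: 0.753
```

Emit:
jog_arm(moves=[{"xyz": [0, 0, 0], "twist": [0, 0, 0], "grip": 1}, {"xyz": [0, 0, 0], "twist": [0, 0, 0], "grip": 1}, {"xyz": [0, 0, 0], "twist": [0, 0, 0], "grip": 1}, {"xyz": [0, 0, 0], "twist": [0, 0, 0], "grip": 1}], force=20)

```text
clock: 8.68
position: [0.6503, -0.0475, 0.1194]
ee_rot: [2.434, 1.986, 0.001]
force: [0.7, -1.3, 0.5]
width: 0.362
```

```bash
python3 -c "
from h import *
p=arm.observe()['position'];go(p+.07*np.array([.169,-.986,0]),1.37)"
```

```text
pos [ 0.6503 -0.0475  0.1194] yaw 1.369 z axis [ 0.001 -0.    -1.   ] shift [-1.09  0.42  0.  ] twist -0.007000000000000001 F [ 0.7 -1.3  0.5] w 0.362 t 8.675
```

Emit:
jog_arm(moves=[{"xyz": [0, 0, 0], "twist": [0, 0, 0], "grip": 1}, {"xyz": [-0.1, 0.04, 0], "twist": [0, 0, 0], "grip": 1}, {"xyz": [-0.25, 0.1, 0], "twist": [0, 0, 0], "grip": 1}, {"xyz": [-0.4, 0.155, 0], "twist": [0, 0, 0], "grip": 1}, {"xyz": [-0.55, 0.212, 0], "twist": [0, 0, 0], "grip": 1}])

```text
clock: 9.3
position: [0.6575, -0.0809, 0.1195]
ee_rot: [2.432, 1.987, 0.006]
force: [5.6, 4.4, -1.4]
width: 0.324
```

Emit:
jog_arm(moves=[{"xyz": [-0.15, 0.058, 0], "twist": [0, 0, 0], "grip": 1}, {"xyz": [-0.3, 0.116, 0], "twist": [0, 0, 0], "grip": 1}, {"xyz": [-0.45, 0.174, 0], "twist": [0, 0, 0], "grip": 1}, {"xyz": [-0.54, 0.208, 0], "twist": [0, 0, 0], "grip": 1}, {"xyz": [-0.57, 0.22, 0], "twist": [0, 0, 0], "grip": 1}])

```text
clock: 9.93
position: [0.6637, -0.117, 0.1195]
ee_rot: [2.433, 1.987, 0.007]
force: [4.8, 6.1, -1.6]
width: 0.321
```

Emit:
jog_arm(moves=[{"xyz": [0, 0, 0], "twist": [0, 0, 0], "grip": 1}])

```text
clock: 10.05
position: [0.6636, -0.117, 0.1195]
ee_rot: [2.433, 1.987, 0.006]
force: [6.2, 3.1, -1.8]
width: 0.323
```

```bash
python3 -c "
from h import *
go(arm.observe()['position'],1.37);p=arm.observe()['position'];print((p[:2]-[.6503,-.0475])@[.169,-.986])"
```

```text
pos [ 0.6636 -0.117   0.1195] yaw 1.37 z axis [ 0.003  0.002 -1.   ] shift [0. 0. 0.] twist -0.001 F [ 6.2  3.1 -1.8] w 0.323 t 10.05
0.070749018065467
```

It has travelled about 70.7 mm. I push a little more to feel the stop.

Emit:
jog_arm(moves=[{"xyz": [-0.04, 0.016, 0], "twist": [0, 0, 0], "grip": 1}, {"xyz": [-0.07, 0.027, 0], "twist": [0, 0, 0], "grip": 1}, {"xyz": [-0.07, 0.027, 0], "twist": [0, 0, 0], "grip": 1}])

```text
clock: 10.42
position: [0.6637, -0.1171, 0.1195]
ee_rot: [-2.427, -1.989, -0.009]
force: [1.9, 13.4, -0.2]
width: 0.321
```

```bash
python3 -c "
from h import *
go(arm.observe()['position'],1.37);p=arm.observe()['position'];print((p[:2]-[.6503,-.0475])@[.169,-.986])"
```

```text
pos [ 0.6637 -0.1171  0.1195] yaw 1.373 z axis [ 0.002  0.006 -1.   ] shift [0. 0. 0.] twist 0.017 F [ 1.9 13.4 -0.2] w 0.321 t 10.425
0.07085466974790287
```

The stop is confirmed: no further motion while the force rose to 13 N. Relaxing, releasing and rising.

Emit:
jog_arm(moves=[{"xyz": [0.06, -0.023, 0], "twist": [0, 0, 0], "grip": 1}, {"xyz": [0.06, -0.023, 0], "twist": [0, 0, 0], "grip": 0}, {"xyz": [0.06, -0.023, 0], "twist": [0, 0, 0], "grip": -0.5}, {"xyz": [0.06, -0.023, 0], "twist": [0, 0, 0], "grip": -0.5}, {"xyz": [0.06, -0.023, -0.2], "twist": [0, 0, 0], "grip": -0.5}])

```text
clock: 11.05
position: [0.6612, -0.1195, 0.1304]
ee_rot: [-2.433, -1.985, 0.002]
force: [-0.4, 0.3, -0.1]
width: 0.708
```

Emit:
jog_arm(moves=[{"xyz": [0, 0, -0.4], "twist": [0, 0, 0], "grip": -0.3}, {"xyz": [0, 0, -0.9], "twist": [0, 0, 0], "grip": -0.3}, {"xyz": [0, 0, -1.4], "twist": [0, 0, 0], "grip": -0.3}, {"xyz": [0, 0, -1.5], "twist": [0, 0, 0], "grip": -0.3}, {"xyz": [0, 0, -1.5], "twist": [0, 0, 0], "grip": -0.3}])

```text
clock: 11.68
position: [0.662, -0.1193, 0.2213]
ee_rot: [2.434, 1.986, 0.0]
force: [-0.4, 0.4, 0.2]
width: 0.647
```

Run:
```python
from h import *
import cv2
go([.4875,-.0755,.22],1.37)
a=arm.get_image("top")[130:270,235:445]
cv2.imwrite("pics/t4.png",cv2.resize(a,(800,533),interpolation=cv2.INTER_CUBIC))
```

```text
pos [ 0.662  -0.1193  0.2213] yaw 1.369 z axis [ 0.001 -0.    -1.   ] shift [ 0.13 -3.    0.02] twist -0.008 F [-0.4  0.4  0.2] w 0.647 t 11.675
```

Emit:
jog_arm(moves=[{"xyz": [0.03, -0.75, 0], "twist": [0, 0, 0], "grip": -0.3}, {"xyz": [0.06, -1.5, 0], "twist": [0, 0, 0], "grip": -0.3}, {"xyz": [0.1, -2.3, 0], "twist": [0, 0, 0], "grip": -0.3}, {"xyz": [0.13, -2.9, 0], "twist": [0, 0, 0], "grip": -0.3}, {"xyz": [0.13, -3.0, 0], "twist": [0, 0, 0], "grip": -0.3}])

```text
clock: 12.35
position: [0.4846, -0.0751, 0.2201]
ee_rot: [-2.433, -1.986, 0.004]
force: [0.4, -0.7, -0.1]
width: 0.651
```

Emit:
jog_arm(moves=[{"xyz": [0, 0, 0], "twist": [0, 0, 0], "grip": -0.3}, {"xyz": [0, 0, 0], "twist": [0, 0, 0], "grip": -0.3}])

```text
clock: 12.6
position: [0.4882, -0.0757, 0.2206]
ee_rot: [-2.434, -1.985, -0.001]
force: [0.5, -0.1, -0.4]
width: 0.649
```

Run:
```python
from h import *
import cv2
go([.4875,-.0755,.132],1.37)
cv2.imwrite("pics/w5.png",arm.get_image("wrist")[:300])
```

```text
pos [ 0.4882 -0.0757  0.2206] yaw 1.368 z axis [ 0.  0. -1.] shift [ 0.   -0.01  1.48] twist -0.01 F [ 0.5 -0.1 -0.4] w 0.649 t 12.6
```

View pics/w5.png

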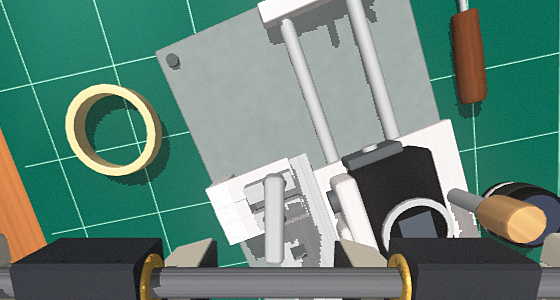

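The carriage has moved down the picture, away from the jar: the knob is now at (515,220). The bar is still up and aligned at (275,215). I descend and grip it, lift about 7 mm to 24 mm, and turn back.

Emit:
jog_arm(moves=[{"xyz": [0, 0, 0.4], "twist": [0, 0, 0], "grip": -0.3}, {"xyz": [0, 0, 0.9], "twist": [0, 0, 0], "grip": -0.3}, {"xyz": [0, 0, 1.3], "twist": [0, 0, 0], "grip": -0.3}, {"xyz": [0, 0, 1.45], "twist": [0, 0, 0], "grip": -0.3}, {"xyz": [0, 0, 1.48], "twist": [0, 0, 0], "grip": -0.3}])

```text
clock: 13.28
position: [0.4876, -0.0754, 0.1319]
ee_rot: [-2.434, -1.986, 0.0]
force: [0.1, -0.7, -1.0]
width: 0.65
```

Emit:
jog_arm(moves=[{"xyz": [0, 0, 0], "twist": [0, 0, 0], "grip": 1}, {"xyz": [0, 0, 0], "twist": [0, 0, 0], "grip": 1}, {"xyz": [0, 0, 0], "twist": [0, 0, 0], "grip": 1}, {"xyz": [0, 0, 0], "twist": [0, 0, 0], "grip": 1}, {"xyz": [0, 0, 0], "twist": [0, 0, 0], "grip": 1}], force=40)

```text
clock: 13.9
position: [0.4873, -0.0755, 0.1322]
ee_rot: [2.434, 1.986, 0.0]
force: [0.1, -0.5, 0.2]
width: 0.154
```

Emit:
jog_arm(moves=[{"xyz": [0, 0, -0.04], "twist": [0, 0, 0], "grip": 1}, {"xyz": [0, 0, -0.08], "twist": [0, 0, 0], "grip": 1}, {"xyz": [0, 0, -0.115], "twist": [0, 0, 0], "grip": 1}, {"xyz": [0, 0, -0.115], "twist": [0, 0, 0], "grip": 1}])

```text
clock: 14.4
position: [0.4872, -0.0754, 0.139]
ee_rot: [-2.434, -1.986, 0.0]
force: [2.1, -0.6, -9.6]
width: 0.149
```

```bash
python3 -c "
from h import *
go([.4875,-.0755,.139],.17)"
```

```text
pos [ 0.4872 -0.0754  0.139 ] yaw 1.369 z axis [-0.  0. -1.] shift [-0.    0.01  0.  ] twist 6.868 F [ 2.1 -0.6 -9.6] w 0.149 t 14.4
```

Emit:
jog_arm(moves=[{"xyz": [0, 0, 0], "twist": [0, 0, 0.8], "grip": 1}, {"xyz": [0, 0, 0], "twist": [0, 0, 1.6], "grip": 1}, {"xyz": [0, 0, 0], "twist": [0, 0, 2.4], "grip": 1}, {"xyz": [0, 0, 0], "twist": [0, 0, 3.2], "grip": 1}, {"xyz": [0, 0, 0], "twist": [0, 0, 3.5], "grip": 1}])

```text
clock: 15.02
position: [0.4869, -0.0753, 0.1388]
ee_rot: [-2.92, -1.158, 0.001]
force: [1.7, 0.3, -9.7]
width: 0.148
```

Emit:
jog_arm(moves=[{"xyz": [0, 0, 0], "twist": [0, 0, 0.8], "grip": 1}, {"xyz": [0, 0, 0], "twist": [0, 0, 1.6], "grip": 1}, {"xyz": [0, 0, 0], "twist": [0, 0, 2.4], "grip": 1}, {"xyz": [0, 0, 0], "twist": [0, 0, 3.1], "grip": 1}, {"xyz": [0, 0, 0], "twist": [0, 0, 3.4], "grip": 1}])

```text
clock: 15.65
position: [0.4868, -0.075, 0.1388]
ee_rot: [-3.131, -0.255, 0.001]
force: [1.6, 1.6, -10.4]
width: 0.151
```

Emit:
jog_arm(moves=[{"xyz": [0, 0, 0], "twist": [0, 0, 0], "grip": 1}])

```text
clock: 15.78
position: [0.4868, -0.075, 0.1388]
ee_rot: [-3.131, -0.26, 0.001]
force: [1.9, 1.3, -10.5]
width: 0.151
```

```bash
python3 -c "
from h import *
go([.4875,-.0755,.115],.17);print(arm.observe()['ft_torque'])"
```

```text
pos [ 0.4868 -0.075   0.1388] yaw 0.166 z axis [-0.001  0.    -1.   ] shift [0.01 0.01 0.4 ] twist -0.025 F [  1.9   1.3 -10.5] w 0.151 t 15.775
[ 0.38231767 -0.34390573  0.15931035]
```

Emit:
jog_arm(moves=[{"xyz": [0, 0, 0.08], "twist": [0, 0, 0], "grip": 1}, {"xyz": [0, 0, 0.16], "twist": [0, 0, 0], "grip": 1}, {"xyz": [0, 0, 0.24], "twist": [0, 0, 0], "grip": 1}, {"xyz": [0, 0, 0.32], "twist": [0, 0, 0], "grip": 1}, {"xyz": [0, 0, 0.38], "twist": [0, 0, 0], "grip": 1}])

```text
clock: 16.4
position: [0.4871, -0.0752, 0.1159]
ee_rot: [-3.131, -0.259, 0.001]
force: [-0.5, 3.3, -4.6]
width: 0.148
```

Emit:
jog_arm(moves=[{"xyz": [0, 0, 0.015], "twist": [0, 0, 0], "grip": 1}, {"xyz": [0, 0, 0.015], "twist": [0, 0, 0], "grip": 1}])

```text
clock: 16.65
position: [0.4871, -0.0753, 0.1154]
ee_rot: [-3.131, -0.258, 0.0]
force: [-2.2, 3.6, -4.3]
width: 0.15
```

Emit:
jog_arm(moves=[{"xyz": [0, 0, 0.02], "twist": [0, 0, 0], "grip": 1}, {"xyz": [0, 0, 0.03], "twist": [0, 0, 0], "grip": 1}, {"xyz": [0, 0, 0.03], "twist": [0, 0, 0], "grip": 1}])

```text
clock: 17.02
position: [0.4876, -0.0753, 0.1151]
ee_rot: [3.13, 0.258, 0.002]
force: [-7.3, 4.6, 15.7]
width: 0.148
```

Emit:
jog_arm(moves=[{"xyz": [0, 0, 0], "twist": [0, 0, 0], "grip": 0.3}, {"xyz": [0, 0, 0], "twist": [0, 0, 0], "grip": -0.3}, {"xyz": [0, 0, 0], "twist": [0, 0, 0], "grip": -0.3}, {"xyz": [0, 0, 0], "twist": [0, 0, 0], "grip": -0.3}, {"xyz": [0, 0, -0.2], "twist": [0, 0, 0], "grip": -0.3}])

```text
clock: 17.65
position: [0.4866, -0.0755, 0.1253]
ee_rot: [-3.131, -0.258, 0.003]
force: [0.1, -0.0, 0.6]
width: 0.626
```

Emit:
jog_arm(moves=[{"xyz": [0, 0, -0.4], "twist": [0, 0, 0], "grip": -0.3}, {"xyz": [0, 0, -1.0], "twist": [0, 0, 0], "grip": -0.3}, {"xyz": [0, 0, -1.6], "twist": [0, 0, 0], "grip": -0.3}, {"xyz": [-0.2, 0, -1.7], "twist": [0, 0, 0], "grip": -0.3}, {"xyz": [-0.2, 0, -1.7], "twist": [0, 0, 0], "grip": -0.3}])

```text
clock: 18.27
position: [0.4747, -0.0777, 0.2279]
ee_rot: [3.13, 0.257, 0.001]
force: [-0.1, -0.6, 0.4]
width: 0.653
```

Run:
```python
from h import *
import cv2
go([.4875,-.0755,.22],.17)
r=lambda i:cv2.resize(i,(560,300),interpolation=cv2.INTER_CUBIC)
a=arm.get_image("wrist")[:300];b=arm.get_image("scene")[130:290,110:350]
cv2.imwrite("pics/f.png",np.vstack([a,r(b)]))
```

```text
pos [ 0.4747 -0.0777  0.2279] yaw 0.164 z axis [ 0.    -0.001 -1.   ] shift [ 0.22 -0.    0.13] twist -0.034 F [-0.1 -0.6  0.4] w 0.653 t 18.275
```

View pics/f.png

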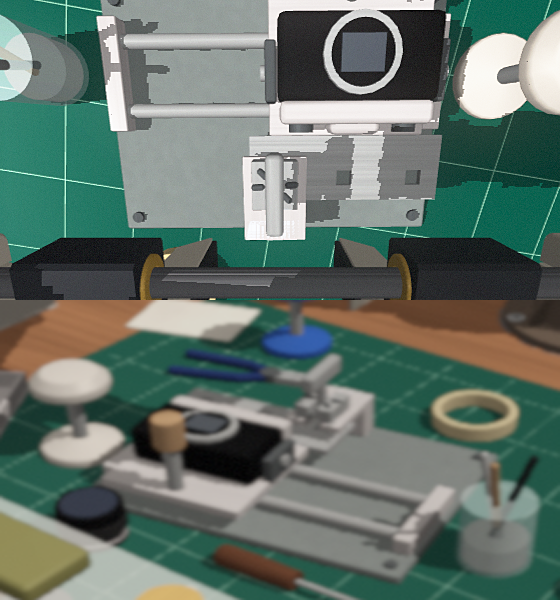

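The carriage sits at the lamp end and the bar lies across the rails. It met a hard stop at the original home height (TCP z 0.115, +16 N). The jar, screwdriver and lens look undisturbed. Handing in.

```bash
python3 -c "
from cell import arm
print(arm.sign_off())"
```

```text
the job is handed in; nothing more can be done
None
```

The camera is at the white lamp's end of its slide and locked there, and the job is handed in at about 18 s of the 64 s allowed. I lifted the spring pin 24 mm and turned it 1.2 rad into its rest notch, where it stayed up after I let go. I then slid the camera by its knob to the lamp's end and turned the T-handle back so that the pin dropped home.

**Last checks:**
- **Camera position:** it travelled 70.8 mm, then did not move further while the push rose to 13 N, so it was against the stop.
- **Pin home:** on a slight downward push the T-handle met a hard stop at the same height as when I first gripped it at home (tool point 0.115 m).
- **Final picture:** the bar lies across the rails and the camera is beside the white lamp. The jar, screwdriver and lens look untouched, and the gripper is clear with about zero force.

**What failed or disagreed:**
- One move call was refused because its rows lacked some keys; I sent it again in full.
- One wrist-camera measurement was 9 mm off because the arm was still settling; I recalculated it with the right pose.
- The remaining estimates of the pin's position differed by up to about 5 mm, which the grasp tolerated.

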